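# Test and fill the empty cell of the microphone-head tray

## Task

One cell of the tray of microphone heads stands empty. First push its orange sprung floor pad down a few millimetres, to feel that the cell is free, and let it up again; then pick up the loose silver head with the blue ring and stand it upright on that pad, set down rather than dropped. Leave the loose black head with the yellow ring where it is.

Things in the scene. Friction and masses are not known exactly. Their poses are not given: they have to be found in the camera images.
- blue_head: Loose screw-on microphone head, standing upright on the desk: 50 mm tall, silver rounded grille with a blue ring round it 14 to 21 mm above its base, dark steel foot. Round, 48 mm across from 14 to 37 mm above the base, 40 mm across at the foot, domed above; about 0.09 kg. Origin: centre of its underside; z is its axis, up.
- yellow_head: Bystander: a loose head of the same shape and size, with black grille and yellow ring, standing on the desk. Origin: centre of its underside. A white tape roll (60 mm across, 25 mm high) lies near the two; 30 mm or more is free between any of them.
- cell_top (a point): Centre of the top of the orange 72 mm square pad in the tray's one empty cell (any of six), 18 mm above the desk. Fixed tray, 174 x 258 mm along this point's x, y: 2 x 3 cells, 84 mm pitch, 78 mm wide inside; 6 mm aluminium dividers and rim end 10 mm above the pad. The other five hold black heads with red rings on like orange pads, tops 50 mm above pad level. z is up.
- cell_pad (a joint): How far that pad is pressed down, in m: 0 at rest, 0.006 at its stop. A spring pushes it back: it starts to give at about 1.5 N and takes about 4.5 N to its stop. A press of 2 mm or more counts as felt; the head's own weight hardly moves it.
Things that resemble listed ones, but are neither listed nor needed, are in the scene too. Leave any purple look-alike of the blue_head alone.

How it is judged:
On the way, in this order (a step that is already met when the one before it is completed fails the run):
1. the empty cell's pad is pressed down 2 mm or more while the blue-ringed head still stands where it was (value of joint cell_pad above 0.002 m and distance of blue_head from where it was at the start of the episode below 0.03 m), for 0.05 s.
2. the pad has come up again and the blue-ringed head is lifted clear of the desk (value of joint cell_pad below 0.0015 m and height (world z) of blue_head above 0.03 m), for 0.05 s.
At the end, for the whole second after the job is handed in: The blue-ringed head stands on the pad of the formerly empty cell, its axis within 22 mm of the cell's centre, its underside within 5 mm of the pad's top, upright within 10 degrees, at rest and released; the yellow-ringed head is within 30 mm of where it stood (horizontal distance between blue_head and cell_top below 0.022 m and z of blue_head in the frame of cell_top between -0.004 and 0.005 m and angle between blue_head's own z axis and vertical below 0.17 rad and linear speed of blue_head below 0.02 m/s and distance of yellow_head from where it was at the start of the episode below 0.03 m); the robot touches nothing.
It fails at once if the blue-ringed head is dropped: it comes down on the pad faster than 0.7 m/s (horizontal distance between blue_head and cell_top below 0.04 m and z of blue_head in the frame of cell_top below 0.015 m and linear speed of blue_head above 0.7 m/s).
It fails at once if the yellow-ringed head is shifted more than 30 mm (distance of yellow_head from where it was at the start of the episode above 0.03 m).
It also fails if it takes over 48 s, if anything falls off the work surface, if the arm or the gripper's body presses on something with over 40 N, if the wrist force passes 120 N, or if a joint passes its speed limit or range.

## Robot

A 6-joint arm with a two-finger parallel gripper is mounted at the origin on the work surface. World frame = base frame: x ahead of the robot, y to its left, z up, the work surface at z = 0. Lengths are in m, angles in rad, forces in N, time in s.
With the tool pointing down it reaches from about 0.25 to 0.85 m from the base axis. Payload 12.5 kg.
Tool frame: the origin (TCP) lies midway between the tips of the shut fingers; the grasp point (between the pads) lies 19 mm behind it; x points along the fingers, y is the direction in which the jaws open and shut, and the axes are right-handed (so a half turn about x gives the same grasp; the last joint's range is limited). The gripper opens to 93 mm and grips with 3 to 60 N. Pads are 15 mm wide; open, the fingers measure 128 mm over their backs; the gripper's body (75 mm by 188 mm) begins 65 mm behind the grasp point.
Start: joints at [-0.085, 0.351, 1.652, -0, 1.139, -0.085], TCP at [0.55, 0, 0.219] pointing down, gripper open.
Joint ranges: [-2.75, 2.75], [-0.79, 2.1], [0.01, 2.65], [-1.57, 4.71], [0.07, 3.14], [-2.87, 2.87]. Speed limits (rad/s): [2.22, 2.22, 2.79, 3.14, 3.14, 3.14].

## Interface

Orientations are given as a rotation vector (axis times angle).
In Python, from cell import env gives the robot as it stands.
- The arm moves only by the shell command python3 -m pendant 'ROWS'. ROWS is JSON, a list of rows, each a list of 7 numbers: the shift along the tool's x, y, z in m, then the turn, a rotation vector about the tool's x, y, z in degrees, then the closure, from 0 (fully open) to 1 (shut). In form: [[x, y, z, ax, ay, az, hand], ...]. A call has 1 to 20 rows; each row is the pose to reach, as a shift and turn from the pose commanded when the call began, along the tool's axes at that moment; what a row does not reach only later rows make up. A row lasts 1/12 s, in which the tool goes at most 41.7 mm and 7.16 degrees, less where a joint would pass 70% of its speed; a pose out of reach is approached as far as the arm can. A call with a gripper value outside its range is refused whole. The fingers move at their own pace and stop on an object; the grip force is fixed at half the most. Time passes only in rows, so rows that repeat a pose let the fingers close. It gives the time, the measured TCP pose, the force and the opening at its end, in the units of the state.
- env.observe(): the state, without advancing time (a new reading comes with each control period).
- env.capture(name): name is "scene" or "side" or "wrist"; returns a dict with "pixels" (480x640x3 uint8, blue, green, red), "z_map" (480x640 float32, m along the optical axis (not along the pixel's ray), 0 where there is no reading), "fx", "fy", "cx", "cy" (pixels), "origin" and "orientation" of the camera in the world; the wrist camera has in their place "hand_eye" (4x4, takes a point from camera to tool coordinates, whose origin is the TCP and whose axes are the tool frame's). Camera axes: x right, y up, looking along -z (the intrinsics and any distortion apply to the point x, -y, -z); pixel columns grow to the right and rows downward; lengths in m; the calibration is good to about 2 mm. A picture is of the moment at which its call begins: read the wrist's pose just before it.
- env.job_done(): hands the job in, once; it reports no verdict.
The state is a dict: "clock": time; "q": joint angles; "joint_velocities": joint speeds; "effort": joint torques, N m; "tcp_pos": TCP position; "eef_rot": TCP orientation; "contact_force": force on the tool from outside, world axes, zero at the start; "torque": the same for the moment, N m; "grip_width": opening from 0.0 (shut) to 1.0 (fully open).
Only numpy, scipy, OpenCV 4.12 (cv2) and the standard library are available. Lean on these libraries where they do the work, as an engineer would, in place of code of your own. Each camera call takes 0.05 s, during which the arm holds its last target.

## Working session

There is one attempt and no reset: what is moved stays moved. The work goes in short steps, Python scripts to look and compute and a shell command to move; the robot and the scene stay as the last step left them, time stands still between calls to the robot, and variables do not carry over. Pictures are saved under pics/ and viewed, and the job is handed in when it is done.

```bash
ls; mkdir -p pics
python3 - <<'E'
from cell import env
import cv2,pickle,numpy as np
print(env.observe())
for n in("scene","side"):
    c=env.capture(n); pickle.dump(c,open(n+'.pkl','wb')); cv2.imwrite(f'pics/{n}0.png',c['pixels'])
    print({k:v for k,v in c.items() if k not in('pixels','z_map')})
E
```

```text
pics
{'clock': 0.0, 'q': array([-8.45755823e-02,  3.51269019e-01,  1.65240946e+00, -1.58352760e-05,
        1.13909159e+00, -8.45602286e-02]), 'joint_velocities': array([-9.15417817e-05, -1.16374095e-03, -2.08420625e-04,  9.08847299e-04,
       -5.24110575e-04, -1.05986195e-03]), 'effort': array([ 1.41757551e-03, -4.97321892e+01, -2.85254824e+01,  6.99741254e-02,
        2.57699919e-02, -1.73020858e-04]), 'tcp_pos': array([5.49662495e-01, 6.36117053e-05, 2.18089034e-01]), 'eef_rot': array([ 1.20871319,  1.21012295, -1.21003055]), 'contact_force': array([-0.44826246, -0.6218118 , -0.50683357]), 'torque': array([ 0.01114251, -0.06209678,  0.01811526]), 'grip_width': 1.0013906631043732}
{'fx': 517.7021279159239, 'fy': 517.7021279159239, 'cx': 316.78273784903257, 'cy': 239.2489401588825, 'origin': array([ 1.01113237, -0.19740024,  0.83966192]), 'orientation': array([0.51838898, 0.29813715, 0.9556155 ])}
{'fx': 519.9509288790217, 'fy': 519.9509288790217, 'cx': 320.80561303626405, 'cy': 237.25843949173907, 'origin': array([0.27040054, 0.41014649, 0.62023352]), 'orientation': array([ 0.33789671, -0.80770782, -2.25380765])}
```

View pics/scene0.png

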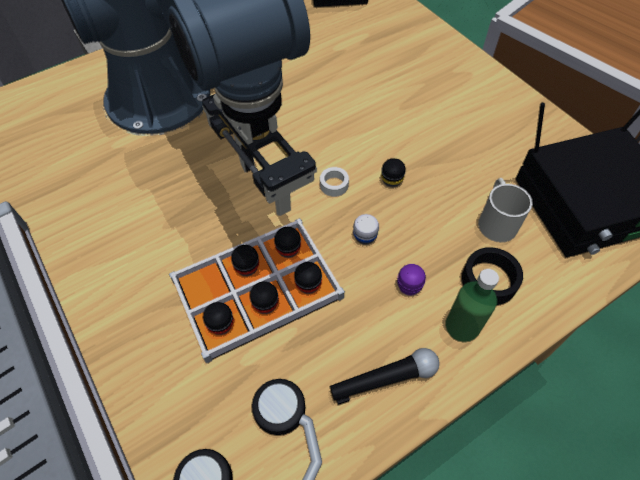

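View pics/side0.png

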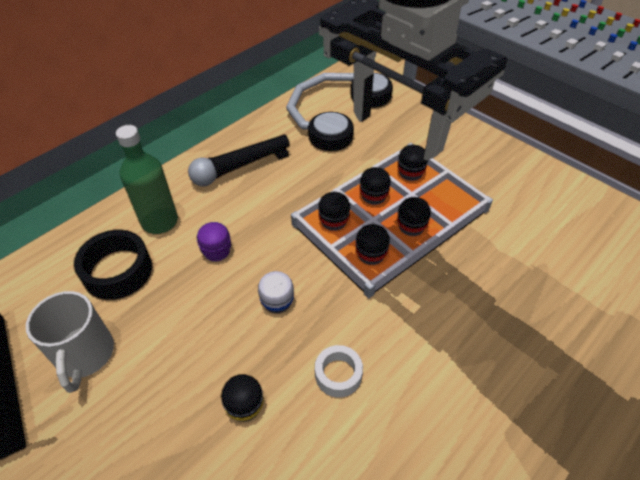

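The empty cell is at scene (204,286) / side (450,200). There are three candidates for the head: silver at scene (366,229) / side (276,292), purple at scene (411,279), and black/yellow at scene (393,172). The silver one with a blue ring fits. Next I measure and take an enlarged crop.

```bash
cat > h.py <<'E'
import cv2,pickle,numpy as np
from scipy.spatial.transform import Rotation as R
def pose(c): return R.from_rotvec(c['orientation']).as_matrix(), np.array(c['origin'])
def ray(c,u,v):
    M,o=pose(c); d=np.stack([(np.asarray(u,float)-c['cx'])/c['fx'],-(np.asarray(v,float)-c['cy'])/c['fy'],-np.ones(np.shape(u))],-1)
    return o,d@M.T
def plane(c,u,v,z):
    o,d=ray(c,u,v); return o+d*((z-o[2])/d[...,2])[...,None]
def cloud(c):
    v,u=np.mgrid[:480,:640]; o,d=ray(c,u,v); return o+d*c['z_map'][...,None]
E
python3 - <<'E'
from h import *
for n,cb,ce in(('scene',(366,229),(204,286)),('side',(276,292),(450,200))):
    c=pickle.load(open(n+'.pkl','rb')); P=cloud(c); im=c['pixels']; hsv=cv2.cvtColor(im,cv2.COLOR_BGR2HSV)
    def near(u0,v0,r):
        m=np.zeros((480,640),np.uint8); cv2.circle(m,(u0,v0),r,1,-1); return m>0
    # orange pad of the empty cell
    o=cv2.inRange(hsv,(6,200,90),(18,255,255)); k,l=cv2.connectedComponents(o); m=l==l[ce[1],ce[0]]
    v,u=np.nonzero(m); cn,hu=None,cv2.minAreaRect(np.stack([u,v],1).astype(np.float32))
    cs,_=cv2.findContours(m.astype(np.uint8),0,2); q=max(cs,key=cv2.contourArea)
    Q=plane(c,q[:,0,0],q[:,0,1],.018); r=cv2.minAreaRect(Q[:,:2].astype(np.float32)*1000)
    print(n,'pad',l[ce[1],ce[0]],r,'px',m.sum(),'zmed',np.median(P[m][:,2]))
    # blue head: points above desk
    for name,(a,b) in(('blue',cb),('yellow',(393,172) if n=='scene' else (242,396))):
        m=near(a,b,26)&(P[...,2]>.006)&(P[...,2]<.07)
        k,l=cv2.connectedComponents(m.astype(np.uint8)); m=l==l[b,a]
        p=P[m]; s=p[(p[:,2]>.014)&(p[:,2]<.037)]
        # circle of radius 24 fit
        from scipy.optimize import least_squares
        f=least_squares(lambda x:np.hypot(s[:,0]-x[0],s[:,1]-x[1])-.024,s[:,:2].mean(0),loss='soft_l1',f_scale=.002)
        print(name,'n',len(p),'top',p[:,2].max(),np.percentile(p[:,2],98),'circle',f.x,np.abs(f.fun).mean(), 'ext',np.ptp(p,axis=0), 'sil', plane(c,*[np.mean(w) for w in np.nonzero(m)[::-1]],.027))
    x,y=cb; cv2.imwrite(f'pics/crop_{n}.png',cv2.resize(im[y-50:y+50,x-60:x+60],None,fx=5,fy=5,interpolation=2))
a=cv2.imread('pics/crop_scene.png');b=cv2.imread('pics/crop_side.png')
cv2.imwrite('pics/crops.png',cv2.resize(np.hstack([a,b]),(800,333)))
E
```

```text
scene pad 4 ((526.2184448242188, -138.74807739257812), (71.5388412475586, 65.87377166748047), 83.7220458984375) px 1276 zmed 0.0184538313698831
blue n 608 top 0.05300608018568287 0.05184148412435099 circle [0.59448082 0.17100519] 0.0006703361775073887 ext [0.04509018 0.04794989 0.04698679] sil [0.59517285 0.17070325 0.027     ]
yellow n 542 top 0.05373498384950781 0.05158021799049329 circle [0.51280802 0.2999232 ] 0.0008289431868336363 ext [0.0469061  0.04600999 0.04766313] sil [0.51345862 0.29924082 0.027     ]
side pad 3 ((529.4204711914062, -140.89637756347656), (61.535709381103516, 64.26187133789062), 84.96883392333984) px 925 zmed 0.019133342561222344
blue n 1182 top 0.05385149170419534 0.05191644719156977 circle [0.5941613  0.17315368] 0.00045591382392282516 ext [0.04618002 0.04818906 0.04767303] sil [0.59389267 0.17336585 0.027     ]
yellow n 1583 top 0.05418233414028861 0.052255591829288725 circle [0.51226944 0.30203975] 0.00035917673151723313 ext [0.04669136 0.04775762 0.04005236] sil [0.51212928 0.30239264 0.027     ]
```

View pics/crops.png

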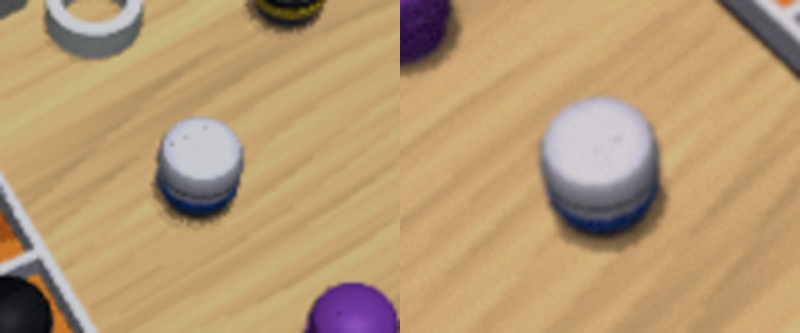

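The crops at (200,165) and (600,165) show a silver dome with a blue ring, so that is the head. The pad is partly hidden by its rims, so I refine its centre from the tray's rim.

Run:
```python
from h import *
for n in('scene','side'):
    c=pickle.load(open(n+'.pkl','rb')); P=cloud(c); hsv=cv2.cvtColor(c['pixels'],cv2.COLOR_BGR2HSV)
    m=(c['z_map']>0)&(P[...,2]>.022)&(P[...,2]<.033)&(P[...,0]>.42)&(P[...,0]<.75)&(P[...,1]>-.22)&(P[...,1]<.13)&(hsv[...,1]<90)
    k,l,st,_=cv2.connectedComponentsWithStats(m.astype(np.uint8)); m=l==1+np.argmax(st[1:,4])
    p=P[m]; r=cv2.minAreaRect(p[:,:2].astype(np.float32)*1000); print(n,len(p),r,np.median(p[:,2]))
    cs,_=cv2.findContours(m.astype(np.uint8),0,2); q=max(cs,key=cv2.contourArea)[:,0]
    Q=plane(c,q[:,0],q[:,1],.028); r=cv2.minAreaRect(Q[:,:2].astype(np.float32)*1000); print(' plane',r)
    ctr=np.array(r[0]); A=np.deg2rad(r[2]); 
    e1=np.array([np.cos(A),np.sin(A)]);e2=np.array([-np.sin(A),np.cos(A)])
    L,S=(e1,e2) if r[1][0]>r[1][1] else (e2,e1)
    for i in(-1,0,1):
        for j in(-.5,.5):
            x=ctr+84*(i*L+j*S); print('  ',i,j,x.round(1))
```

```text
scene 3092 ((579.5149536132812, -60.91552734375), (263.5973205566406, 181.2354736328125), 83.53351593017578) 0.027982690247743358
 plane ((580.9867553710938, -61.12321472167969), (263.0198059082031, 181.86151123046875), 83.68602752685547)
   -1 -0.5 [ 613.5 -149.2]
   -1 0.5 [ 530. -140.]
   0 -0.5 [622.7 -65.7]
   0 0.5 [539.2 -56.5]
   1 -0.5 [632.   17.7]
   1 0.5 [548.5  27. ]
side 3534 ((578.4645385742188, -57.80616760253906), (265.1889953613281, 180.6589813232422), 83.7285385131836) 0.02853962262459636
 plane ((576.551025390625, -56.89605712890625), (266.640380859375, 182.71641540527344), 83.39728546142578)
   -1 -0.5 [ 608.6 -145.2]
   -1 0.5 [ 525.2 -135.5]
   0 -0.5 [618.3 -61.7]
   0 0.5 [534.8 -52.1]
   1 -0.5 [627.9  21.7]
   1 0.5 [544.5  31.4]
```

```bash
cat >> h.py <<'E'
def goal(xyz, jawdeg, st):
    "shift in tool axes and turn about tool x (deg) so that the jaw axis (mod 180) lies at jawdeg, tool down"
    M=R.from_rotvec(st['eef_rot']).as_matrix(); d=M.T@(np.array(xyz)-st['tcp_pos'])
    a=np.deg2rad(jawdeg); y=np.array([np.cos(a),np.sin(a),0]); x=np.array([0,0,-1.]); 
    out=[]
    for s in(1,-1):
        T=np.stack([x,s*y,np.cross(x,s*y)],1); out.append(np.rad2deg(R.from_matrix(M.T@T).as_rotvec()).round(2))
    return d.round(4),out
E
python3 - <<'E'
from h import *
from cell import env
st=env.observe(); print(R.from_rotvec(st['eef_rot']).as_matrix().round(3))
for n,t,pu in(('scene',(334,181),(411,279)),('side',(339,371),(214,241))):
    c=pickle.load(open(n+'.pkl','rb')); print(n,'tape',plane(c,np.array([t[0]]),np.array([t[1]]),.012),'purple',plane(c,np.array([pu[0]]),np.array([pu[1]]),.027))
print(goal([.528,-.1385,.12],-51.4,st))
print(goal([.528,-.1385,.12],-6.4,st))
E
```

```text
[[-0.001  1.     0.   ]
 [ 0.     0.    -1.   ]
 [-1.    -0.001 -0.   ]]
scene tape [[0.4568974  0.19362337 0.012     ]] purple [[0.72808674 0.1733763  0.027     ]]
side tape [[0.45668603 0.19275122 0.012     ]] purple [[0.72434136 0.17660621 0.027     ]]
(array([ 0.0982, -0.0216,  0.1386]), [array([5.14e+01, 2.00e-02, 6.00e-02]), array([-1.286e+02, -7.000e-02,  3.000e-02])])
(array([ 0.0982, -0.0216,  0.1386]), [array([ 6.4 , -0.  ,  0.06]), array([-1.736e+02, -9.000e-02, -0.000e+00])])
```

```bash
python3 -m pendant '[[0,-0.022,0.139,51.4,0,0,1],[0,-0.022,0.139,51.4,0,0,1],[0,-0.022,0.139,51.4,0,0,1],[0,-0.022,0.139,51.4,0,0,1],[0,-0.022,0.139,51.4,0,0,1],[0,-0.022,0.139,51.4,0,0,1],[0,-0.022,0.139,51.4,0,0,1],[0,-0.022,0.139,51.4,0,0,1],[0.13,-0.022,0.139,51.4,0,0,1],[0.13,-0.022,0.139,51.4,0,0,1],[0.13,-0.022,0.139,51.4,0,0,1],[0.13,-0.022,0.139,51.4,0,0,1],[0.16,-0.022,0.139,51.4,0,0,1],[0.16,-0.022,0.139,51.4,0,0,1],[0.16,-0.022,0.139,51.4,0,0,1]]'
python3 - <<'E'
from h import *
from cell import env
st=env.observe(); print(st)
c=env.capture('wrist'); cv2.imwrite('pics/w1.png',c['pixels']); print(c['hand_eye'])
c=env.capture('side'); cv2.imwrite('pics/s1.png',c['pixels'][100:300,320:560].repeat(3,0).repeat(3,1))
print(goal([.528,-.1385,.022],-51.4,st))
E
```

```text
clock: 1.35
tcp_pos: [0.528, -0.1389, 0.0594]
eef_rot: [1.831, 0.644, -1.833]
contact_force: [0.0, -0.3, 0.6]
grip_width: 0.012
{'clock': 1.35, 'q': array([-3.42524559e-01,  5.60273738e-01,  1.78237155e+00, -2.31500714e-05,
        8.00107837e-01,  5.53029925e-01]), 'joint_velocities': array([ 0.00172254, -0.03840491, -0.02163771, -0.00054535,  0.00530875,
        0.00706391]), 'effort': array([-4.15785040e-02, -5.08528304e+01, -1.98769587e+01,  4.74719424e-02,
       -2.65155975e-01, -2.63339072e-02]), 'tcp_pos': array([ 0.52800431, -0.13891282,  0.05942458]), 'eef_rot': array([ 1.83085119,  0.64376644, -1.83262303]), 'contact_force': array([ 0.01829977, -0.27140583,  0.58795637]), 'torque': array([0.09748318, 0.04790591, 0.01222083]), 'grip_width': 0.012388273963424599}
[[ 1.10024535e-03  2.48093881e-01 -9.68735369e-01 -1.66266632e-01]
 [ 9.99999342e-01 -5.88938057e-04  9.84926048e-04 -1.09042379e-03]
 [-3.26171000e-04 -9.68735815e-01 -2.48094365e-01 -6.86344065e-02]
 [ 0.00000000e+00  0.00000000e+00  0.00000000e+00  1.00000000e+00]]
(array([ 0.0374, -0.0003, -0.0003]), [array([0.09, 0.04, 0.06]), array([-1.7991e+02, -9.0000e-02,  6.0000e-02])])
```

View pics/s1.png

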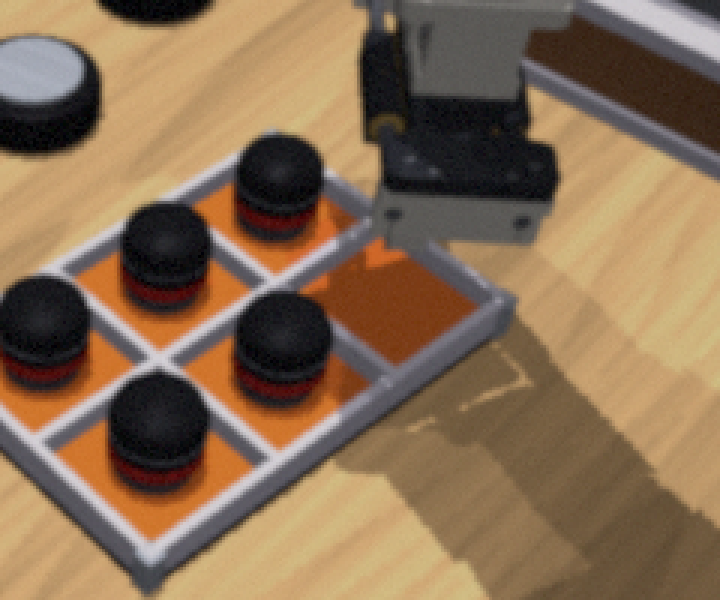

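View pics/w1.png

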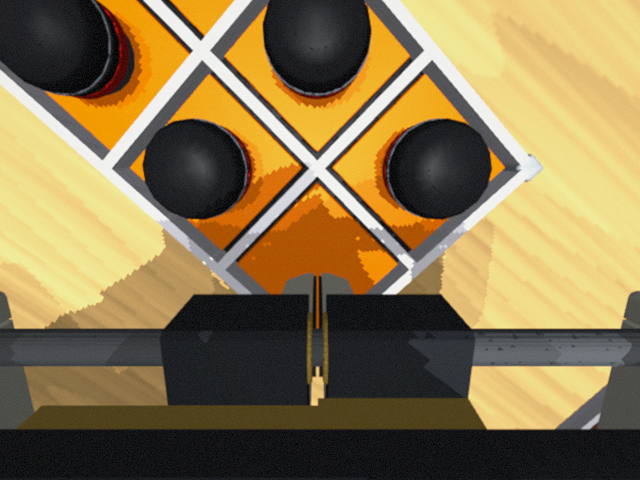

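The wrist picture shows the divider crossing at (318,168), and the jaws lie along the free diagonal. I use that crossing to check the cell centre.

Run:
```python
from h import *
from cell import env
st=env.observe(); c=env.capture('wrist')
M=R.from_rotvec(st['eef_rot']).as_matrix(); H=c['hand_eye']
W=np.eye(4); W[:3,:3]=M; W[:3,3]=st['tcp_pos']; W=W@H
c['orientation']=R.from_matrix(W[:3,:3]).as_rotvec(); c['origin']=W[:3,3]
pts=np.array([(316,168),(535,167),(225,262),(410,266)],float)
P=plane(c,pts[:,0],pts[:,1],.028); print(P)
a=np.deg2rad(38.6); print('cell', P[0,:2]-59.4e-3*np.array([np.cos(a),np.sin(a)]), 'z',cloud(c)[168,316])
```

```text
[[ 0.57469677 -0.10043947  0.028     ]
 [ 0.65187423 -0.19600134  0.028     ]
 [ 0.49741993 -0.09229916  0.028     ]
 [ 0.56490282 -0.18071404  0.028     ]]
cell [ 0.52827446 -0.13749791] z [ 0.57468705 -0.10044651  0.02771948]
```

```bash
python3 -m pendant '[[0.030,0,0,0,0,0,1],[0.036,0,0,0,0,0,1],[0.040,0,0,0,0,0,1],[0.044,0,0,0,0,0,1],[0.046,0,0,0,0,0,1],[0.046,0,0,0,0,0,1]]'
```

```text
clock: 2.0
tcp_pos: [0.5283, -0.139, 0.0133]
eef_rot: [1.833, 0.641, -1.832]
contact_force: [-1.7, 0.7, 3.6]
grip_width: 0.004
```

The pad gives about 4.7 mm at 3.6 N, so it has been felt. Next: let it up and look at the pad.

```bash
python3 -m pendant '[[0,0,0,0,0,0,1],[-0.03,0,0,0,0,0,1],[-0.07,0,0,0,0,0,1],[-0.11,0,0,0,0,0,1],[-0.13,0,0,0,0,0,0.25],[-0.13,0,0,0,0,0,0.25]]'
python3 - <<'E'
from h import *
from cell import env
st=env.observe(); print(goal([.5943,.172,.015],-51.4,st))
E
```

```text
clock: 2.5
tcp_pos: [0.5304, -0.1398, 0.1479]
eef_rot: [1.837, 0.636, -1.824]
contact_force: [1.0, 0.3, 0.5]
grip_width: 0.1
(array([ 0.1325, -0.2047, -0.2439]), [array([ 0.  , -0.26, -0.42]), array([-179.99,    0.66,   -0.41])])
```

```bash
python3 -m pendant '[[0.0,-0.203,-0.243,0,0,0,0.25],[0.0,-0.203,-0.243,0,0,0,0.25],[0.0,-0.203,-0.243,0,0,0,0.25],[0.0,-0.203,-0.243,0,0,0,0.25],[0.0,-0.203,-0.243,0,0,0,0.25],[0.0,-0.203,-0.243,0,0,0,0.25],[0.0,-0.203,-0.243,0,0,0,0.25],[0.0,-0.203,-0.243,0,0,0,0.25],[0.0,-0.203,-0.243,0,0,0,0.25],[0.04,-0.203,-0.243,0,0,0,0.25],[0.05,-0.203,-0.243,0,0,0,0.25],[0.05,-0.203,-0.243,0,0,0,0.25],[0.05,-0.203,-0.243,0,0,0,0.25],[0.05,-0.203,-0.243,0,0,0,0.25]]'
python3 - <<'E'
from h import *
from cell import env
st=env.observe(); print(goal([.5943,.172,.015],-51.4,st))
c=env.capture('wrist'); cv2.imwrite('pics/w2.png',c['pixels'])
E
```

```text
clock: 3.67
tcp_pos: [0.5919, 0.1708, 0.0939]
eef_rot: [1.834, 0.641, -1.832]
contact_force: [-0.7, 0.4, -0.1]
grip_width: 0.75
(array([ 0.0789,  0.0005, -0.0025]), [array([-0.04, -0.07, -0.04]), array([ 1.7996e+02, -6.0000e-02,  1.1000e-01])])
```

View pics/w2.png

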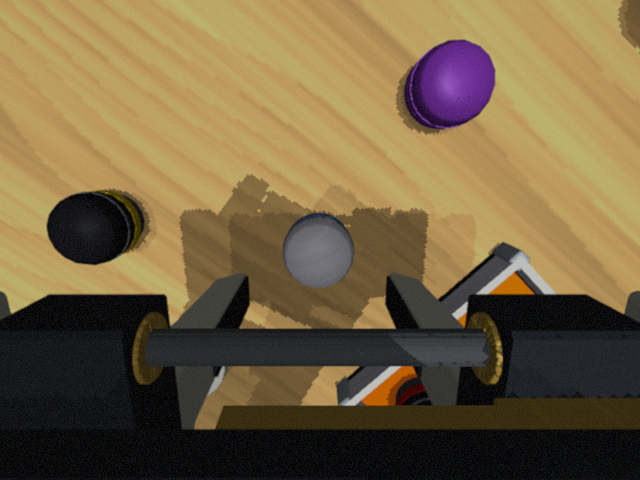

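The silver head at (318,250) is centred between the jaws, and the free space around the fingers is clear. I go down and grip.

```bash
python3 -m pendant '[[0.03,0,-0.0025,0,0,0,0.25],[0.055,0,-0.0025,0,0,0,0.25],[0.07,0,-0.0025,0,0,0,0.25],[0.079,0,-0.0025,0,0,0,0.25],[0.079,0,-0.0025,0,0,0,0.25],[0.079,0,-0.0025,0,0,0,0.25],[0.079,0,-0.0025,0,0,0,0.6],[0.079,0,-0.0025,0,0,0,0.6],[0.079,0,-0.0025,0,0,0,0.6],[0.079,0,-0.0025,0,0,0,0.6],[0.079,0,-0.0025,0,0,0,0.6]]'
```

```text
clock: 4.63
tcp_pos: [0.5936, 0.1729, 0.0144]
eef_rot: [1.833, 0.642, -1.831]
contact_force: [-1.1, -0.4, 5.8]
grip_width: 0.511
```

```bash
python3 -m pendant '[[0,0,0,0,0,0,1],[0,0,0,0,0,0,1],[-0.005,0,0,0,0,0,1],[-0.015,0,0,0,0,0,1],[-0.03,0,0,0,0,0,1],[-0.05,0,0,0,0,0,1],[-0.08,0,0,0,0,0,1],[-0.11,0,0,0,0,0,1],[-0.13,0,0,0,0,0,1],[-0.13,0,0,0,0,0,1],[-0.13,0,0,0,0,0,1]]'
python3 - <<'E'
from h import *
from cell import env
st=env.observe(); print(goal([.528,-.138,.09],-51.4,st))
c=env.capture('side'); P=cloud(c);cv2.imwrite('pics/s3.png',c['pixels'])
E
```

```text
clock: 5.55
tcp_pos: [0.5935, 0.1729, 0.1448]
eef_rot: [1.834, 0.642, -1.83]
contact_force: [0.2, 0.1, -0.7]
grip_width: 0.511
(array([0.0546, 0.2021, 0.2453]), [array([ 0.  , -0.11, -0.05]), array([-1.8e+02,  8.0e-02, -1.7e-01])])
```

View pics/s3.png

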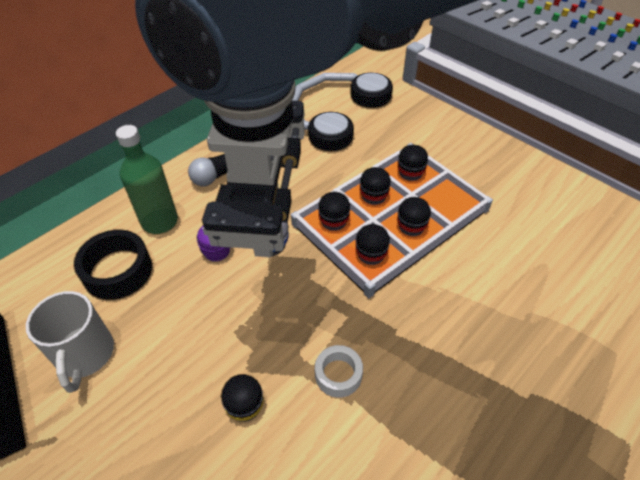

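The head is held between the jaws, hidden behind the finger at about (270,235). The pad at (450,200) is back up and the yellow head is untouched. I carry the head over the cell.

```bash
python3 -m pendant '[[0,0.01,0.012,0,0,0,1],[0,0.03,0.036,0,0,0,1],[0,0.052,0.063,0,0,0,1],[0,0.074,0.09,0,0,0,1],[0,0.096,0.117,0,0,0,1],[0,0.118,0.143,0,0,0,1],[0,0.14,0.17,0,0,0,1],[0,0.162,0.197,0,0,0,1],[0,0.184,0.223,0,0,0,1],[0,0.197,0.239,0,0,0,1],[0,0.202,0.245,0,0,0,1],[0.02,0.202,0.245,0,0,0,1],[0.04,0.202,0.245,0,0,0,1],[0.05,0.202,0.245,0,0,0,1],[0.05,0.202,0.245,0,0,0,1],[0.05,0.202,0.245,0,0,0,1]]'
python3 - <<'E'
from h import *
from cell import env
st=env.observe(); print(st['tcp_pos'],st['contact_force'])
print(goal([.528,-.138,.032],-51.4,st))
c=env.capture('wrist'); cv2.imwrite('pics/w4.png',c['pixels'])
c=env.capture('side'); cv2.imwrite('pics/s4.png',c['pixels'][100:300,320:560].repeat(3,0).repeat(3,1))
E
```

```text
clock: 6.93
tcp_pos: [0.5274, -0.1375, 0.0933]
eef_rot: [1.831, 0.643, -1.834]
contact_force: [-0.2, -0.3, -0.3]
grip_width: 0.509
[ 0.52742933 -0.13749921  0.09327492] [-0.17413438 -0.34111601 -0.29848105]
(array([ 0.0613,  0.0008, -0.0002]), [array([0.03, 0.05, 0.08]), array([-1.7997e+02, -1.2000e-01,  7.0000e-02])])
```

View pics/w4.png

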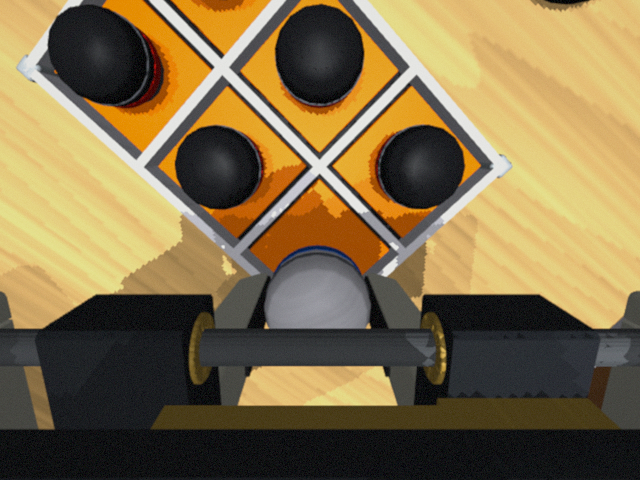

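View pics/s4.png

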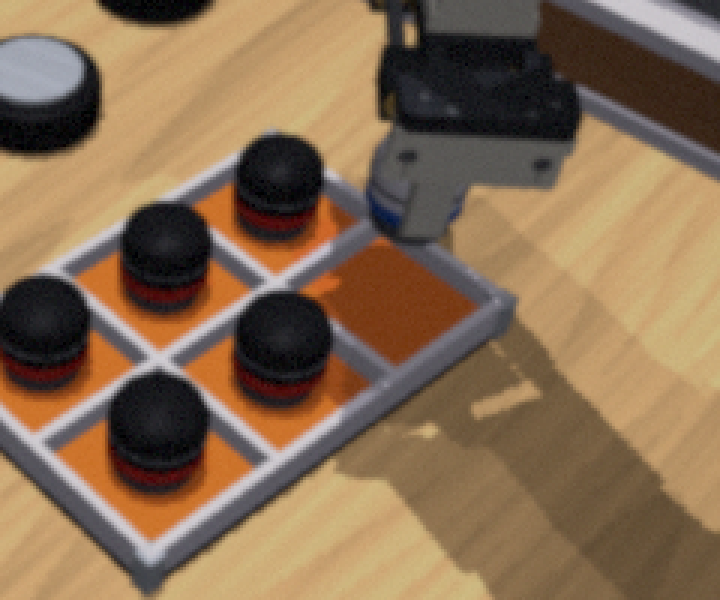

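The head hangs upright over the empty cell, with its blue ring at (415,210) in the side crop. I lower it to just above the pad.

```bash
python3 -m pendant '[[0.02,0.001,0,0,0,0,1],[0.038,0.001,0,0,0,0,1],[0.05,0.001,0,0,0,0,1],[0.056,0.001,0,0,0,0,1],[0.058,0.001,0,0,0,0,1],[0.058,0.001,0,0,0,0,1],[0.058,0.001,0,0,0,0,1]]'; python3 -m pendant '[[0.001,0,0,0,0,0,1],[0.002,0,0,0,0,0,1],[0.003,0,0,0,0,0,1],[0.003,0,0,0,0,0,1]]'
```

```text
clock: 7.62
tcp_pos: [0.5289, -0.1388, 0.0364]
eef_rot: [1.833, 0.641, -1.831]
contact_force: [-0.7, 1.1, -0.7]
grip_width: 0.51
clock: 7.95
tcp_pos: [0.5284, -0.1387, 0.0326]
eef_rot: [1.832, 0.642, -1.832]
contact_force: [-0.2, 0.5, -1.1]
grip_width: 0.515
```

No contact yet, so I go down in 1 mm steps.

```bash
python3 -m pendant '[[0.001,0,0,0,0,0,1],[0.001,0,0,0,0,0,1]]'; python3 -m pendant '[[0.001,0,0,0,0,0,1],[0.001,0,0,0,0,0,1]]'
python3 - <<'E'
from h import *
from cell import env
print(env.observe()['tcp_pos'],env.observe()['contact_force'])
c=env.capture('side'); cv2.imwrite('pics/s5.png',c['pixels'][100:300,320:560].repeat(3,0).repeat(3,1))
E
```

```text
clock: 8.12
tcp_pos: [0.5285, -0.1387, 0.0316]
eef_rot: [1.833, 0.642, -1.832]
contact_force: [0.4, -0.3, -0.6]
grip_width: 0.508
clock: 8.28
tcp_pos: [0.5284, -0.1387, 0.0306]
eef_rot: [1.833, 0.642, -1.832]
contact_force: [0.4, 0.2, 0.9]
grip_width: 0.508
[ 0.5284495  -0.13870668  0.03061078] [0.42019808 0.18083754 0.94362475]
```

View pics/s5.png

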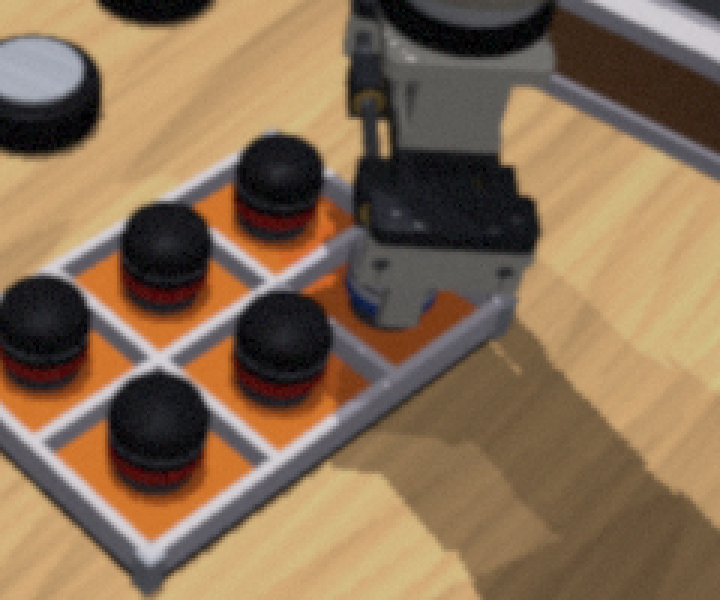

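The force went from −0.6 to +0.9 N, so the head is touching the pad. I release it and check before withdrawing.

```bash
python3 -m pendant '[[0.0005,0,0,0,0,0,1],[0.0005,0,0,0,0,0,1],[0.0005,0,0,0,0,0,0.42],[0.0005,0,0,0,0,0,0.35],[0.0005,0,0,0,0,0,0.3],[0.0005,0,0,0,0,0,0.3],[0.0005,0,0,0,0,0,0.3]]'; python3 -m pendant '[[-0.01,0,0,0,0,0,0.3],[-0.03,0,0,0,0,0,0.3],[-0.06,0,0,0,0,0,0.3],[-0.1,0,0,0,0,0,0.3],[-0.14,0,0,0,0,0,0.3],[-0.17,0,0,0,0,0,0.3],[-0.17,0,0,0,0,0,0.3],[-0.17,0,0,0,0,0,0.3],[-0.17,0,0,0,0,0,0.3]]'
python3 - <<'E'
from h import *
from cell import env
from scipy.optimize import least_squares
ims=[]
for n in('side','scene'):
    c=env.capture(n); P=cloud(c); im=c['pixels']; ims.append(im)
    for nm,(x,y) in(('blue',(.528,-.138)),('yellow',(.5125,.301))):
        z0=.018 if nm=='blue' else 0
        m=(np.hypot(P[...,0]-x,P[...,1]-y)<.034)&(P[...,2]>z0+.012)&(P[...,2]<.09)&(c['z_map']>0)
        p=P[m]; s=p[(p[:,2]>z0+.014)&(p[:,2]<z0+.037)]
        if len(s)<20: print(n,nm,'few',len(s)); continue
        f=least_squares(lambda q:np.hypot(s[:,0]-q[0],s[:,1]-q[1])-.024,s[:,:2].mean(0),loss='soft_l1',f_scale=.002)
        print(n,nm,len(s),f.x.round(4),np.abs(f.fun).mean().round(4),'top',np.percentile(p[:,2],98).round(4))
cv2.imwrite('pics/s6.png',ims[0][100:300,320:560].repeat(3,0).repeat(3,1)); cv2.imwrite('pics/c6.png',ims[1])
E
```

```text
clock: 8.92
tcp_pos: [0.5283, -0.1387, 0.0301]
eef_rot: [1.832, 0.642, -1.833]
contact_force: [0.7, -0.7, -0.2]
grip_width: 0.699
clock: 9.67
tcp_pos: [0.5279, -0.1385, 0.1998]
eef_rot: [1.832, 0.642, -1.833]
contact_force: [1.6, 0.5, 0.6]
grip_width: 0.702
side blue 328 [ 0.5283 -0.1375] 0.0007 top 0.0699
side yellow 311 [0.5122 0.3021] 0.0004 top 0.0522
scene blue 181 [ 0.5283 -0.1397] 0.0005 top 0.0703
scene yellow 172 [0.5127 0.3001] 0.0008 top 0.0519
```

View pics/s6.png

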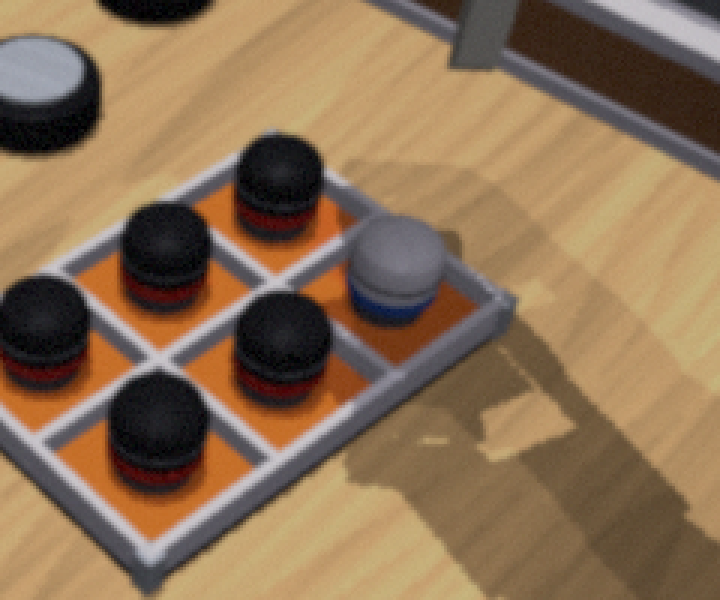

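View pics/c6.png

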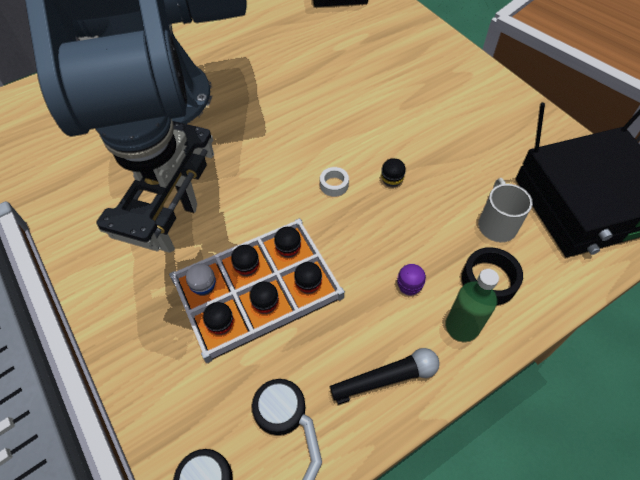

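The blue-ringed head stands upright in the cell, at side crop (395,270) and scene (201,278). The yellow and purple heads have not moved, and the gripper is clear.

```bash
python3 -c "
from cell import env
print(env.observe()['clock'],env.job_done())"
```

```text
the job is handed in; nothing more can be done
9.7667 None
```

The blue-ringed head now stands upright on the pad of the cell that was empty, and I handed the job in at 9.8 s of the 48 s allowed.

- **Press:** with the fingers shut, I pushed the orange pad down about 4.7 mm at about 3.6 N. I then let it up; the tip height was the only measure of the press.
- **Pick and place:** I gripped the silver head at an opening of about 47.5 mm (it is 48 mm across) and lifted it. I lowered it along the cell's free diagonal in 1 mm steps until it touched the pad, then released it and withdrew straight up.
- **Position:** the head is at about (0.528, −0.139) and the cell centre is at about (0.528, −0.138), so it is within about 2 mm. Its top is at about 0.070 m against the expected 0.068 m. The cameras read the same 2 mm high for the heads standing on the desk.
- **Bystanders:** the yellow head measured the same as at the start, within 1 mm. The purple look-alike looked unmoved in the pictures, and the gripper was about 0.2 m up, touching nothing.
- **Disagreements:** the two fixed cameras differ by about 2 mm in y for the heads and by 4 to 5 mm for the cell centre from the tray rim. I used their average, and the wrist camera agreed with it to about 1 mm. No check failed.

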